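Half-light check of a bench photometer

ROBOT

A 6-joint arm with a two-finger parallel gripper is mounted at the origin on a cart in front of the work surface, level with it; the furniture and walls round the work are solid. World frame = base frame: x ahead of the robot, y to its left, z up, the work surface at z = 0. Lengths are in mm, angles in rad, forces in N, time in s.
With the tool pointing down it reaches from about 375 to 900 mm from the base axis. Payload 3.1 kg.
Tool frame: the origin (TCP) lies between the finger pads; the fingertips stand 8 mm ahead of it and the grasp point (between the pads) lies 11 mm behind it (ctrl.tcp_to_tips is the distance from the TCP to the fingertips, in mm); z points along the fingers, y is the direction in which the jaws open and shut (so a half turn about z gives the same grasp; the last joint's range is limited). The gripper opens to 85 mm and grips with 20 to 120 N. Pads are 22 mm wide; open, the fingers measure 114 mm over their backs; the gripper's body (76 mm by 85 mm) begins 54 mm behind the grasp point. The pads swing forward as they close: fully open they stand 13 mm farther back than shut.
Start: joints at [0.95, 0.527, 1.433, -0, 1.181, -0.178], TCP at [267.752, 564.717, 214.01] pointing down, gripper open.
Joint ranges: [-3.08, 3.08], [-0.75, 2.2], [0.22, 2.44], [-1.43, 4.57], [0, 2.65], [-2.85, 2.85]. Speed limits (rad/s): [2.79, 2.79, 3.14, 3.14, 3.14, 3.14].

INTERFACE

Orientations are given as a unit quaternion [x, y, z, w].
In Python, from workcell import ctrl, eyes, spotter gives the robot as it stands. The module is installed in compiled form; this text tells all that it offers.
- The arm moves only by the tool arm_command, never from a script. Its argument "plan" is text: rows parted by semicolons, each of 5 numbers parted by spaces: the shift along the tool's x, y, z in mm, then the turn about the tool's z in rad, then the finger opening in mm, from 0 to 85.4. A call has 1 to 20 rows; each row is the pose to reach, as a shift and turn from the pose commanded when the call began, along the tool's axes at that moment; what a row does not reach only later rows make up. A row lasts 1/10 s, in which the tool goes at most 50 mm and 8.59 degrees, less where a joint would pass 70% of its speed; a pose out of reach is approached as far as the arm can. A call with a gripper value outside its range is refused whole. The fingers move at their own pace and stop on an object; "newtons" is the grip in N (left out, the last holds). Time passes only in rows, so rows that repeat a pose let the fingers close. It gives the time, the measured TCP pose, the force and the opening at its end, in the units of the state.
- ctrl.sense(): the state, without advancing time (a new reading comes with each control period).
- eyes.get_image(name): name is "scene" or "top"; returns a dict with "frame" (420x560x3 uint8, blue, green, red), "range_z" (420x560 float32, mm along the optical axis (not along the pixel's ray), 0 where there is no reading), "mtx" (3x3 intrinsics, pixels), "R" (3x3) and "t" (3): a world point X has camera coordinates R X + t. Camera axes: x right, y down, z forward; pixel columns grow to the right and rows downward; lengths in mm; the calibration is good to about 2 mm. A picture is of the moment at which its call begins.
- ctrl.finish_job(): hands the job in, once; it reports no verdict.
Trained networks look in a picture, given as the dict that the camera call returned (one of the last four; its "shot" number tells which), for a name from the list of things; names that differ only in an ending like _2 or _b are one class to them, and where a whole thing is asked for, a point or a joint stands for the part that bears it (a point fixed in the world has none). Each returns a list of dicts, best first, with "conf" (0 to 1); they miss things now and then, are a little off and sometimes report something else, mostly with a low value. They report only what shows in the picture. A call takes as long as a camera call.
- spotter.spot_in(picture, thing): "position" ([x, y, z] in mm, in world coordinates, good to about 4 mm: the middle of the surface that is visible of it).
- spotter.masks_of(picture, thing): "pixels" (420x560 bool, what is visible of it).
- spotter.tip_of(picture, thing): "position" ([x, y, z] in mm, in world coordinates, good to about 4 mm: a listed point, or the origin of a listed thing).
The state is a dict: "time": time; "qpos": joint angles; "joint_vel": joint speeds; "tau": joint torques, N m; "eef_pos": TCP position; "ee_rot": TCP orientation; "wrist_force": force on the tool from outside, world axes, zero at the start; "ft_torque": the same for the moment, N m; "grip_width": finger opening in mm.
Only numpy, scipy, OpenCV 4.12 (cv2) and the standard library are available. Lean on these libraries where they do the work, as an engineer would, in place of code of your own. Each camera call takes 0.05 s, during which the arm holds its last target.

TASK

Check the photometer at half light: push the grey filter's carriage by its blue knob along its cross slide, away from you, until it rests against its stop and the filter stands fully in the beam. Only then pull the sprung shutter open by its red knob, toward you, to the orange half-way line, never letting it go nearly wide open, and keep holding it there against its spring: the program finishes while the gripper holds the shutter half open. Leave the bottles, the timer and the cuvette segments where they stand.

Things in the scene. Friction and masses are not known exactly. Their poses are not given: they have to be found in the camera images.
- photometer: Bench photometer fixed to the worktop, 170 x 310 x 100 mm (x, y, z). Origin: centre of its underside. x points away from the robot (yaw within 0.3 rad), y left, z up. White lamp housing at its left end, white detector housing at its right; in the open bay between, the shutter gate and the filter's cross slide, both sliding along its x axis. Only the two knobs rise above 105 mm.
- filter_carriage (a joint): Travel of the carriage with the square grey glass filter in a black frame, in m: 0 = parked at the robot's end of its cross slide, 0.060 = against its stop at the far end, filter in the beam. It grows along the photometer's +x. It starts between 0 and 0.025. It stays where it is left; friction about 1.2 N.
- carriage_knob (a point): Blue upright round knob fixed on top of the filter carriage, 17 mm in diameter, 34 mm tall, free on all sides; the point is its centre, 123 mm above the worktop. At carriage travel q it stands at x = -60 mm + q, y = -35 mm in the photometer's frame.
- shutter (a joint): Opening of the sprung shutter (dark steel plate in front of the lamp's 44 mm window), in m: 0 = shut (at the start), 0.025 = half way (white pointer line at the thick orange line of the scale on the gate's top rail), 0.050 = fully open. It opens along the photometer's -x, toward the robot. The spring pulls it shut with 3 N when shut, 6 N at half, 9 N fully open; if let go it shuts by itself.
- shutter_knob (a point): Red upright round knob fixed on top of the shutter, 17 mm in diameter, 34 mm tall, free on all sides; the point is its centre, 123 mm above the worktop. At shutter opening q it stands at x = -q, y = 43 mm in the photometer's frame.
- bottle: Loose white reagent bottle with blue cap, 52 mm in diameter, 110 mm tall, behind the photometer; origin at the centre of its underside. To be left alone.
- small_bottle: Loose white reagent bottle with orange cap, 34 mm in diameter, 62 mm tall; origin at the centre of its underside. To be left alone.
- timer: Loose white bench timer, 64 x 66 x 19 mm, at the near right of the worktop; origin at the centre of its underside. To be left alone.
- cuvettes: Loose black cuvette segment, 28 x 104 x 26 mm, on the near right; origin at the centre of its underside. To be left alone.

How it is judged:
By the outcome, as a careful person would: the job done as asked, in the order asked, and still so for the second after the job is handed in, while the arm keeps its last pose, push and grip.
It also fails if it takes over 42 s, if anything falls off the work surface, if the arm or the gripper's body presses on something with over 40 N, if the wrist force passes 120 N, or if a joint passes its speed limit or range.

## Working session

There is one attempt and no reset: what is moved stays moved. The work goes in short steps, Python scripts to look and compute and a tool call to move; the robot and the scene stay as the last step left them, time stands still between calls to the robot, and variables do not carry over. Pictures are saved under pics/ and viewed, and the job is handed in when it is done.

Besides the shell and the picture viewer there is one more tool, called by a JSON object that holds its "name" and its "arguments". arm_command: Moves the arm, as the interface text tells. Its arguments: {"type":"object","properties":{"plan":{"type":"string"},"newtons":{"type":"number"}},"required":["plan"]}

```bash
mkdir -p pics
python3 - <<'E'
from workcell import ctrl, eyes, spotter
import cv2,numpy as np
s=ctrl.sense();print(s)
for n in("scene","top"):
    p=eyes.get_image(n);cv2.imwrite(f"pics/{n}0.png",p["frame"])
    print(n,p["mtx"].tolist(),p["R"].tolist(),p["t"].tolist())
    for th in("carriage_knob","shutter_knob","photometer","bottle","small_bottle","timer","cuvettes"):
        print(th,[(np.round(d["position"],1).tolist(),round(d["conf"],2)) for d in spotter.tip_of(p,th)][:3])
print(ctrl.sense()["time"])
E
```

```text
{'time': 0.0, 'qpos': array([ 9.49455313e-01,  5.28440041e-01,  1.43390778e+00,  5.59695193e-06,
        1.18138778e+00, -1.78504179e-01]), 'joint_vel': array([-0.00063183,  0.00076277, -0.00051284,  0.00080704, -0.00023849,
       -0.00114609]), 'tau': array([ 1.35394082e-03, -4.42354989e+01, -1.78024220e+01,  3.72542513e-05,
        8.42275622e-03,  1.10990632e-05]), 'eef_pos': array([267.34545281, 564.10432114, 213.04796281]), 'ee_rot': array([ 2.19614546e-01,  9.75586133e-01, -9.85917020e-04, -4.19558599e-04]), 'wrist_force': array([ 0.28317746, -0.27211847, -0.30892196]), 'ft_torque': array([0.04567465, 0.00010714, 0.00446791]), 'grip_width': 85.33286782058813}
scene [[475.88382372570413, 0.0, 277.0353416651363], [0.0, 475.88382372570413, 208.54040853092917], [0.0, 0.0, 1.0]] [[0.7589458389762053, -0.6511128699161598, 0.007296857559652493], [-0.2543177185933799, -0.3067149060426761, -0.9171959792872462], [0.5994361613300971, 0.6942463518382896, -0.3983695413169327]] [-485.80669359383467, 191.11021267195576, 1060.0250661089472]
carriage_knob [([447.8, 115.0, 121.2], 0.68)]
shutte
[... 302 characters left out ...]
, ([382.9, -483.7, -0.1], 0.2)]
top [[381.73102024936475, 0.0, 288.19386361030155], [0.0, 381.73102024936475, 211.01309562332196], [0.0, 0.0, 1.0]] [[-0.02769433446771084, -0.9990955111039576, -0.03226737563409751], [-0.9871691269929902, 0.03241343360704172, -0.15635371448641497], [0.15725819072559633, 0.027523244970811163, -0.9871739119506697]] [-89.31142330508695, 540.6675965268046, 1092.8243977035]
carriage_knob [([439.9, 116.3, 119.3], 0.65)]
shutter_knob [([493.0, 205.0, 122.5], 0.44)]
photometer [([499.7, 158.6, 1.9], 0.79)]
bottle [([711.5, -118.8, 2.6], 0.63)]
small_bottle [([695.2, -171.0, -0.5], 0.65)]
timer [([378.2, -481.0, 0.1], 0.83)]
cuvettes [([407.3, -319.2, -0.4], 0.6)]
0.8
```

View pics/scene0.png

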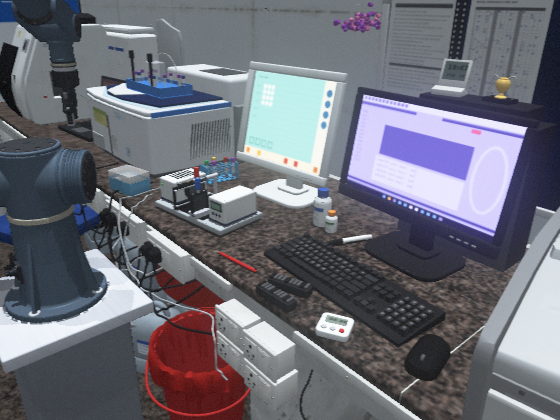

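View pics/top0.png

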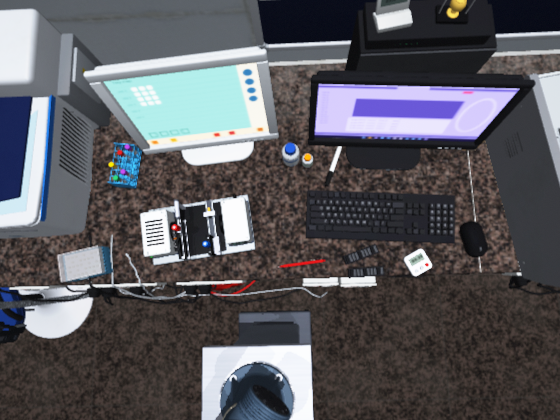

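```bash
cat > h.py <<'E'
import numpy as np,cv2
def cloud(p):
    z=p["range_z"].astype(float);K=p["mtx"];v,u=np.mgrid[:z.shape[0],:z.shape[1]]
    c=np.stack([(u-K[0,2])/K[0,0]*z,(v-K[1,2])/K[1,1]*z,z],-1)
    return (c-p["t"])@p["R"]
def ray_at(p,u,v,zw):
    d=np.array([(u-p["mtx"][0,2])/p["mtx"][0,0],(v-p["mtx"][1,2])/p["mtx"][1,1],1.])
    d=p["R"].T@d;o=-p["R"].T@p["t"];return o+d*(zw-o[2])/d[2]
def proj(p,X):
    c=p["R"]@np.asarray(X,float)+p["t"];q=p["mtx"]@c;return q[:2]/q[2]
E
python3 - <<'E'
from workcell import ctrl, eyes, spotter
from h import *
pt=eyes.get_image("top");ps=eyes.get_image("scene")
import pickle;pickle.dump((pt,ps),open("p0.pkl","wb"))
W=cloud(pt)
m=(W[...,2]>6)&(W[...,2]<112)&(abs(W[...,0]-498)<140)&(abs(W[...,1]-159)<190)&(pt["range_z"]>0)
xy=W[m][:,:2].astype(np.float32)
n,l,st,c=cv2.connectedComponentsWithStats(m.astype(np.uint8))
for i in range(1,n):
    if st[i,4]>300:
        print(i,st[i],cv2.minAreaRect(W[l==i][:,:2].astype(np.float32)))
for p in(pt,ps):
    hsv=cv2.cvtColor(p["frame"],cv2.COLOR_BGR2HSV);Wp=cloud(p)
    near=(abs(Wp[...,0]-480)<90)&(abs(Wp[...,1]-159)<90)&(Wp[...,2]>100)
    for nm,a in(("red",((hsv[...,0]<8)|(hsv[...,0]>172))),("blue",(abs(hsv[...,0].astype(int)-115)<14))):
        mm=near&a&(hsv[...,1]>120)
        v,u=np.nonzero(mm);print(nm,len(u),u.mean(),v.mean(),np.round(np.median(Wp[mm],0),1),u.min(),u.max(),v.min(),v.max())
a=cv2.resize(pt["frame"][185:275,130:265],None,fx=5.8,fy=5.8,interpolation=2);cv2.imwrite("pics/t1.png",a)
a=cv2.resize(ps["frame"][150:240,145:270],None,fx=6,fy=6,interpolation=2);cv2.imwrite("pics/s1.png",a)
E
```

```text
2 [ 141  195  115   71 6017] ((492.6582946777344, 159.36843872070312), (171.76577758789062, 308.78375244140625), 7.217996597290039)
red 32 176.09375 227.59375 [486.6 197.7 137.6] 172 180 225 230
blue 37 206.78378378378378 244.21621621621622 [439.3 113.6 135.7] 203 210 241 247
red 42 196.02380952380952 171.45238095238096 [485.5 196.8 130.7] 194 198 167 176
blue 61 197.54098360655738 183.4262295081967 [437.8 111.8 127. ] 195 200 178 189
```

View pics/t1.png

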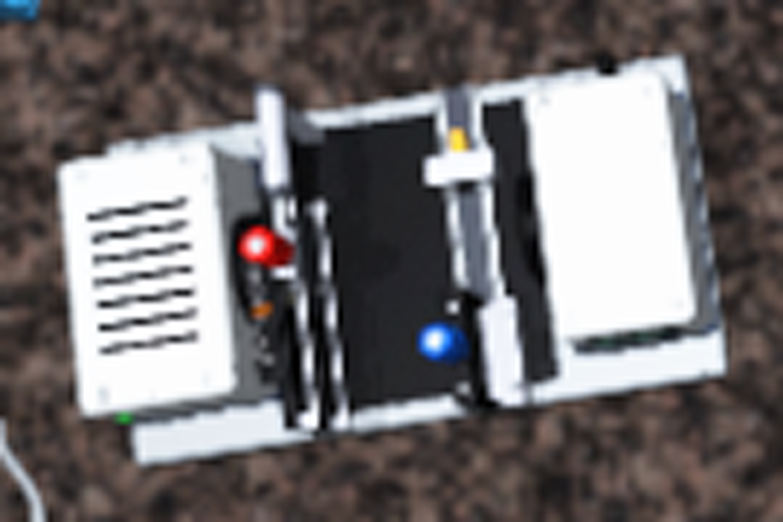

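View pics/s1.png

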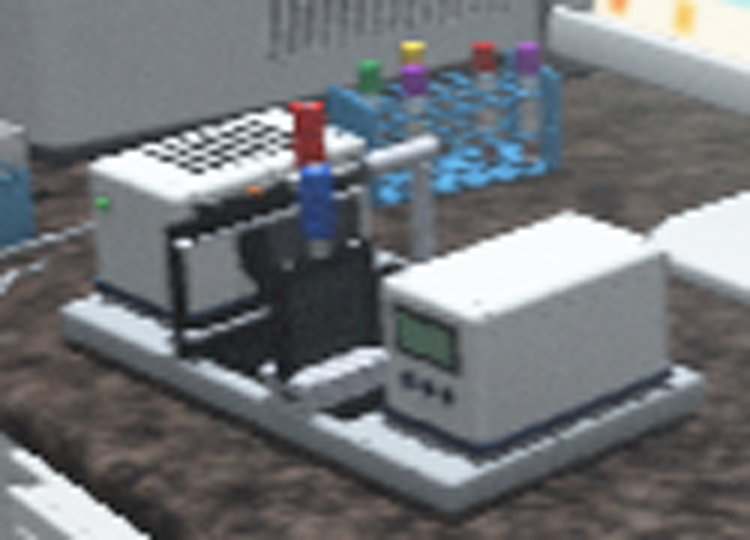

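```bash
cat > fit.py <<'E'
from h import *
from scipy.optimize import least_squares
def knobpix(p,nm,box):
    hsv=cv2.cvtColor(p["frame"],cv2.COLOR_BGR2HSV).astype(int);h=hsv[...,0]
    a=((h<8)|(h>172)) if nm=="red" else abs(h-115)<14
    m=a&(hsv[...,1]>110)&(hsv[...,2]>60)
    k=np.zeros_like(m);x0,x1,y0,y1=box;k[y0:y1,x0:x1]=1;m&=k
    n,l,st,c=cv2.connectedComponentsWithStats(m.astype(np.uint8))
    i=1+np.argmax(st[1:,4]);return c[i],st[i]
def pred(p,xy):
    t=np.linspace(0,2*np.pi,40);pts=np.array([proj(p,[xy[0]+8.5*np.cos(a),xy[1]+8.5*np.sin(a),z]) for a in t for z in(107,140)],np.float32)
    M=cv2.moments(cv2.convexHull(pts));return np.array([M["m10"],M["m01"]])/M["m00"]
def fit(ps,obs,x0):
    r=least_squares(lambda x:np.concatenate([pred(p,x)-o for p,o in zip(ps,obs)]),x0,diff_step=1e-4);return r.x,r.fun
E
python3 - <<'E'
from fit import *
import pickle;pt,ps=pickle.load(open("p0.pkl","rb"))
R={}
for nm,b1,b2,x0 in(("red",(165,188,218,236),(190,203,163,182),(486,197)),("blue",(197,216,235,253),(190,204,174,193),(438,112))):
    o1,s1=knobpix(pt,nm,b1);o2,s2=knobpix(ps,nm,b2);print(nm,s1,s2)
    for P,O in(([pt],[o1]),([ps],[o2]),([pt,ps],[o1,o2])):
        x,f=fit(P,O,x0);print(x.round(1),f.round(2))
    R[nm]=x
d=R["red"]-R["blue"];print(d)
# y'=78: solve yaw
from scipy.optimize import brentq
y=brentq(lambda a:-d[0]*np.sin(a)+d[1]*np.cos(a)-78,-.2,.35);print("yaw",y,"q",60-(d[0]*np.cos(y)+d[1]*np.sin(y)))
for a in(.126,.13,y):print(a,60-(d[0]*np.cos(a)+d[1]*np.sin(a)),"origin",R["red"]-43*np.array([-np.sin(a),np.cos(a)]))
E
```

```text
red [171 224  10   7  45] [193 167   6  10  47]
[489.3 204. ] [-0. -0.]
[495.5 214. ] [-0.  0.]
[489.9 204.8] [-0.28 -0.21  0.02  1.14]
blue [202 240   9   8  47] [194 177   7  13  70]
[441.3 119.1] [-0.  0.]
[443.  121.2] [0. 0.]
[441.6 119.2] [-0.06 -0.09 -0.04  0.3 ]
[48.31514069 85.62021924]
yaw 0.14067649309790226 q 0.15708260733316592
0.126 1.3082529224493769 origin [495.31562835 162.1857385 ]
0.13 0.9932438882523371 origin [495.48622113 162.20769441]
0.14067649309790226 0.15708260733316592 origin [495.94111015 162.26963695]
```

Run:
```python
from fit import *
import pickle;pt,ps=pickle.load(open("p0.pkl","rb"))
for nm,b in(("red",(165,188,218,236)),("blue",(197,216,235,253))):
    o,_=knobpix(pt,nm,b);print(nm,o,ray_at(pt,*o,140),ray_at(pt,*o,123))
W=cloud(pt);print("cam",-pt["R"].T@pt["t"]);print(W[225:231,171:181,2].round(0));print(W[228,171:181].round(0))
print(pt["range_z"][228,176], (pt["R"]@np.array([489,204,140])+pt["t"])[2])
for X in [(489,204,140),(486,198,138)]:print(proj(pt,X))
```

```text
red [175.51111111 227.26666667] [487.33502473 198.88621678 140.        ] [489.4662888  204.47901796 123.        ]
blue [206.         243.74468085] [440.09928268 115.21960987 140.        ] [441.44364024 119.41859793 123.        ]
cam [ 359.40135126 -136.83360897 1160.46127753]
[[ 88.  82. 144. 142. 138. 139. 128. 100. 103. 103.]
 [ 88. 138. 136. 143. 141. 140. 137. 129. 116. 102.]
 [ 88. 138. 140. 138. 141. 142. 141. 133. 121. 107.]
 [ 93. 138. 139. 140. 139. 139. 136. 131. 124. 112.]
 [ 92.  90. 140. 141. 140. 139. 134. 127. 123. 114.]
 [ 88.  92.  96. 138. 138. 132. 132. 125. 116. 107.]]
[[492. 227.  93.]
 [486. 209. 138.]
 [486. 206. 139.]
 [485. 203. 140.]
 [485. 201. 139.]
 [485. 198. 139.]
 [486. 196. 136.]
 [486. 195. 131.]
 [487. 194. 124.]
 [488. 195. 112.]]
1037.1079 1037.1340472692682
[173.65738534 226.71641265]
[176.06269909 227.82826595]
```

{"name": "arm_command", "arguments": {"plan": "-58 -55 0 0.14 60; -116 -110 0 0.28 60; -174 -164 5 0.42 60; -220 -207 10 0.56 60; -262 -247 15 0.70 60; -300 -283 20 0.84 60; -330 -311 24 0.998 60; -349 -329 24 0.998 60; -349 -329 24 0.998 60; -349 -329 24 0.998 60; -349 -329 24 0.998 60; -349 -329 24 0.998 60; -349 -329 24 0.998 60; -349 -329 24 0.998 60; -349 -329 24 0.998 60", "newtons": 40}}

```text
time: 2.4
eef_pos: [441.7, 119.0, 190.1]
ee_rot: [0.659, 0.752, 0.0, -0.0]
wrist_force: [0.4, -0.5, -0.8]
grip_width: 59.8
```

```bash
cat > look.py <<'E'
import sys
from workcell import ctrl, eyes
from h import *
s=ctrl.sense();n=sys.argv[1]
print(s["time"],s["eef_pos"].round(1),s["wrist_force"].round(1),s["grip_width"].round(1),"j6",s["qpos"].round(2))
from scipy.spatial.transform import Rotation as Ro
M=Ro.from_quat(s["ee_rot"]).as_matrix();print(M.round(3).tolist(),"yang",np.arctan2(M[1,1],M[0,1]))
pt=eyes.get_image("top");ps=eyes.get_image("scene")
a=cv2.resize(pt["frame"][190:265,140:260],None,fx=6,fy=6,interpolation=2);cv2.imwrite(f"pics/t{n}.png",a)
b=cv2.resize(ps["frame"][140:240,145:270],None,fx=6,fy=6,interpolation=2);cv2.imwrite(f"pics/s{n}.png",b)
import pickle;pickle.dump((pt,ps),open(f"p{n}.pkl","wb"))
E
python3 look.py 2
```

```text
Traceback (most recent call last):
  File "look.py", line 5, in <module>
    print(s["time"],s["eef_pos"].round(1),s["wrist_force"].round(1),s["grip_width"].round(1),"j6",s["qpos"].round(2))
                                                                    ^^^^^^^^^^^^^^^^^^^^^
AttributeError: 'float' object has no attribute 'round'
```

```bash
sed -i 's/s\["grip_width"\].round(1)/round(s["grip_width"],1)/' look.py;python3 look.py 2
```

```text
2.4 [441.7 119.  190.1] [ 0.4 -0.5 -0.8] 59.8 j6 [ 0.02  0.34  1.87  0.    0.94 -0.11]
[[-0.132, 0.991, 0.0], [0.991, 0.132, 0.0], [0.0, 0.0, -1.0]] yang 0.1321159672782678
```

View pics/s2.png

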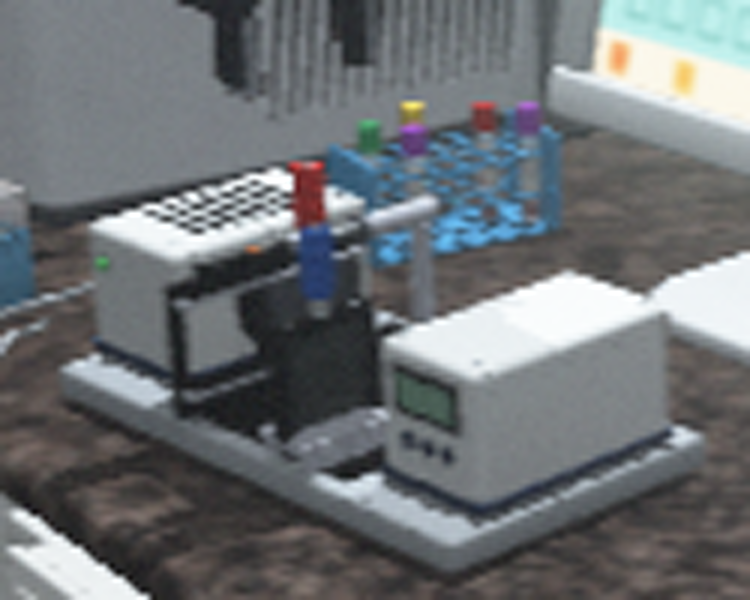

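View pics/t2.png

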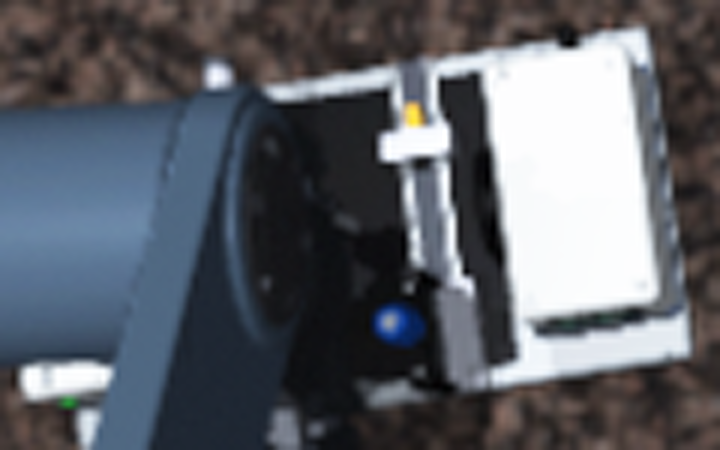

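Run:
```python
from fit import *
import pickle;pt,ps=pickle.load(open("p2.pkl","rb"))
f=lambda X:((proj(ps,X)-[145,140])*6).round(0)
for s in(-1,1):
  for k in (30,42):print(s,k,f((441.7+s*k*.991,119+s*k*.132,182)),f((441.7+s*k*.991,119+s*k*.132,220)))
print(f((441.7,119,182)),f((441.7,119,140)))
cv2.imwrite("pics/s2b.png",cv2.resize(ps["frame"][80:200,130:260],None,fx=5,fy=5,interpolation=2))
```

```text
-1 30 [256. 160.] [251.  80.]
-1 42 [235. 166.] [229.  86.]
1 30 [357. 130.] [352.  53.]
1 42 [376. 125.] [372.  48.]
[307. 145.] [313. 229.]
```

View pics/s2b.png

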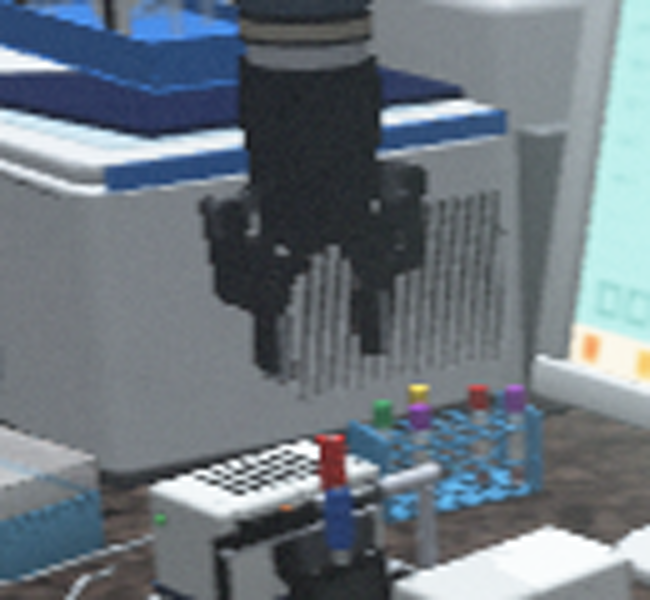

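{"name": "arm_command", "arguments": {"plan": "0 0 25 0 60; 0 0 50 0 60; 0 0 65 0 60; 0 0 71 0 60; 0 0 71 0 60; 0 0 71 0 60"}}

```text
time: 3.1
eef_pos: [442.6, 118.1, 119.5]
ee_rot: [0.66, 0.752, 0.0, 0.0]
wrist_force: [-0.1, -0.2, -0.2]
grip_width: 59.8
```

```bash
python3 look.py 3; python3 -c "
import pickle,cv2
pt,ps=pickle.load(open('p3.pkl','rb'))
cv2.imwrite('pics/s3b.png',cv2.resize(ps['frame'][110:230,140:250],None,fx=5,fy=5,interpolation=2))"
```

```text
3.1 [442.6 118.1 119.5] [-0.1 -0.2 -0.2] 59.8 j6 [ 0.02  0.47  1.94 -0.    0.74 -0.11]
[[-0.13, 0.992, 0.001], [0.992, 0.13, -0.0], [-0.0, 0.001, -1.0]] yang 0.13034399296510424
```

View pics/s3b.png

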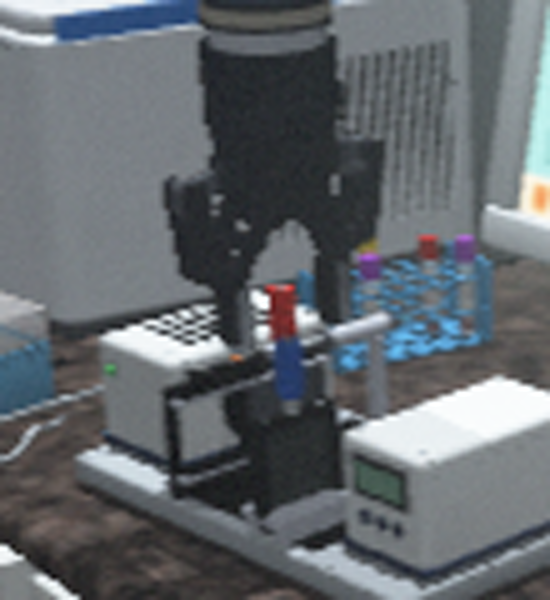

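View pics/t3.png

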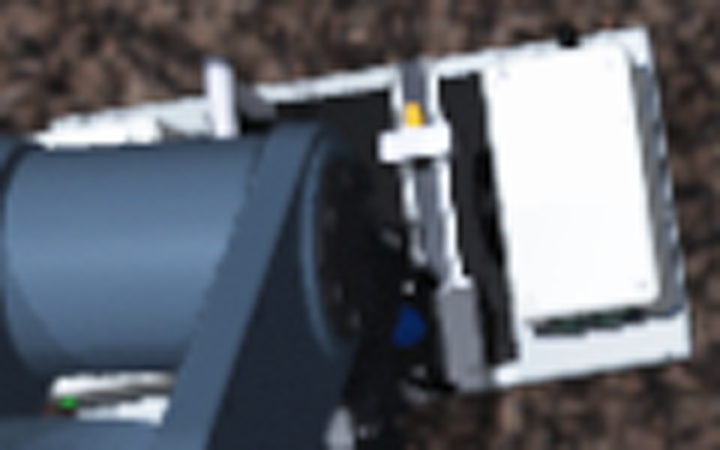

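{"name": "arm_command", "arguments": {"plan": "0 0 0 0 30; 0 0 0 0 20; 0 0 0 0 10; 0 0 0 0 10; 0 0 0 0 10; 0 0 0 0 10", "newtons": 30}}

```text
time: 3.8
eef_pos: [442.4, 117.9, 119.4]
ee_rot: [0.66, 0.752, 0.0, 0.0]
wrist_force: [-0.9, -0.5, 4.1]
grip_width: 13.6
```

```bash
python3 look.py 4; python3 -c "
import pickle,cv2
pt,ps=pickle.load(open('p4.pkl','rb'))
cv2.imwrite('pics/s4b.png',cv2.resize(ps['frame'][110:230,140:250],None,fx=5,fy=5,interpolation=2))"
```

```text
3.8 [442.4 117.9 119.4] [-0.9 -0.5  4.1] 13.6 j6 [ 0.02  0.47  1.94 -0.    0.74 -0.11]
[[-0.13, 0.992, 0.001], [0.992, 0.13, -0.0], [-0.0, 0.001, -1.0]] yang 0.1299992615961225
```

View pics/s4b.png

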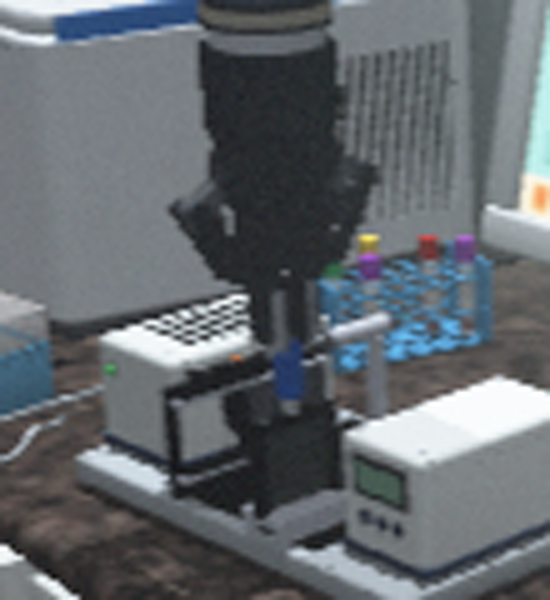

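Run:
```python
from workcell import ctrl
print(ctrl.tcp_to_tips)
from fit import *
import pickle
for n in(2,4):
    pt,ps=pickle.load(open(f"p{n}.pkl","rb"));W=cloud(ps)
    if n==4:
        for r in range(164,192,2):print(r,[tuple(int(round(x)) for x in W[r,c]) for c in range(188,208,2)])
        cv2.imwrite("pics/s4c.png",cv2.resize(ps["frame"][155:200,175:220],None,fx=13,fy=13,interpolation=0))
    else:
        for r in range(142,160,2):print(r,[tuple(int(round(x)) for x in W[r,c]) for c in (181,182,183,184,203,204,205)])
```

```text
8.0
142 [(395, 112, 255), (395, 106, 257), (399, 108, 256), (401, 106, 256), (473, 127, 238), (469, 116, 242), (470, 112, 242)]
144 [(400, 121, 247), (400, 115, 248), (399, 109, 250), (-218, -994, 601), (471, 124, 234), (472, 120, 234), (472, 116, 235)]
146 [(399, 120, 242), (398, 114, 243), (400, 112, 243), (403, 112, 243), (469, 123, 229), (471, 119, 229), (472, 116, 230)]
148 [(399, 121, 236), (399, 115, 237), (400, 112, 238), (402, 110, 238), (473, 129, 221), (471, 120, 223), (472, 118, 223)]
150 [(398, 121, 231), (399, 116, 232), (397, 107, 234), (402, 111, 232), (472, 128, 215), (472, 123, 216), (474, 120, 217)]
152 [(400, 124, 224), (399, 117, 226), (400, 115, 226), (403, 114, 226), (702, 503, 79), (704, 500, 79), (708, 499, 78)]
154 [(-218, -994, 601), (612, 502, 88), (403, 120, 219), (402, 113, 221), (702, 503, 71), (701, 495, 73), (709, 501, 70)]
156 [(608, 503, 81), (613, 504, 80), (614, 500, 81), (616, 495, 82), (700, 502, 63), (699, 492, 66), (708, 500, 62)]
158 [(606, 501, 75), (613, 505, 72), (616, 505, 71), (619, 502, 71), (695, 494, 58), (702, 498, 56), (709, 502, 54
[... 1700 characters left out ...]
514, 202, 88), (550, 247, 67)]
184 [(460, 205, 93), (467, 205, 92), (471, 201, 92), (484, 210, 86), (434, 113, 126), (437, 108, 127), (446, 112, 123), (506, 201, 83), (521, 214, 76), (542, 235, 65)]
186 [(458, 202, 88), (462, 197, 89), (471, 202, 85), (479, 204, 83), (434, 115, 120), (441, 116, 117), (443, 108, 119), (510, 207, 74), (517, 207, 72), (548, 246, 54)]
188 [(461, 209, 79), (462, 198, 82), (467, 196, 81), (477, 201, 77), (433, 115, 114), (442, 117, 111), (443, 108, 113), (506, 202, 70), (513, 202, 68), (542, 237, 51)]
190 [(459, 205, 74), (462, 199, 75), (471, 202, 72), (475, 199, 72), (485, 203, 68), (440, 115, 106), (499, 203, 65), (507, 203, 63), (462, 119, 99), (468, 118, 98)]
```

View pics/s4c.png

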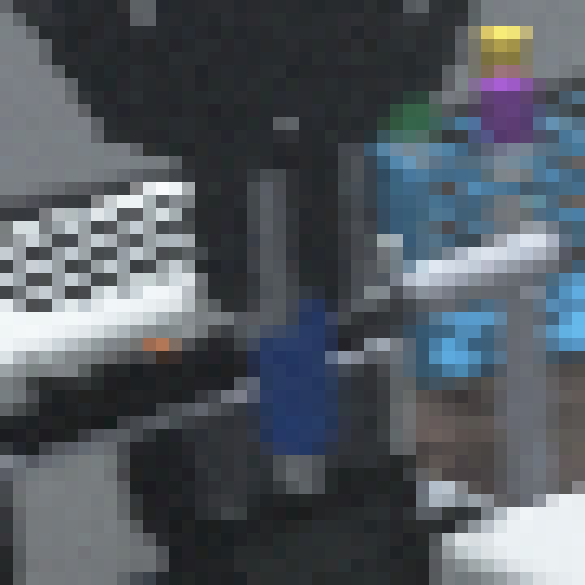

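{"name": "arm_command", "arguments": {"plan": "0 0 0 0 45; 0 0 0 0 45; 0 0 0 0 45; 0 0 5 0 45; 0 0 10 0 45; 0 0 12 0 45; 0 0 12 0 45"}}

```text
time: 4.6
eef_pos: [441.7, 117.9, 106.4]
ee_rot: [0.66, 0.752, -0.0, -0.001]
wrist_force: [0.3, -0.2, 0.3]
grip_width: 45.0
```

```bash
cat > tips.py <<'E'
import sys
from fit import *
import pickle
pt,ps=pickle.load(open(f"p{sys.argv[1]}.pkl","rb"));W=cloud(ps)
cv2.imwrite(f"pics/s{sys.argv[1]}c.png",cv2.resize(ps["frame"][155:205,170:225],None,fx=12,fy=12,interpolation=0))
E
python3 look.py 5; python3 tips.py 5
```

```text
4.6 [441.7 117.9 106.4] [ 0.3 -0.2  0.3] 45.0 j6 [ 0.02  0.49  1.95 -0.    0.71 -0.11]
[[-0.13, 0.992, -0.001], [0.992, 0.13, -0.0], [0.0, -0.001, -1.0]] yang 0.13001478654904589
```

View pics/s5c.png

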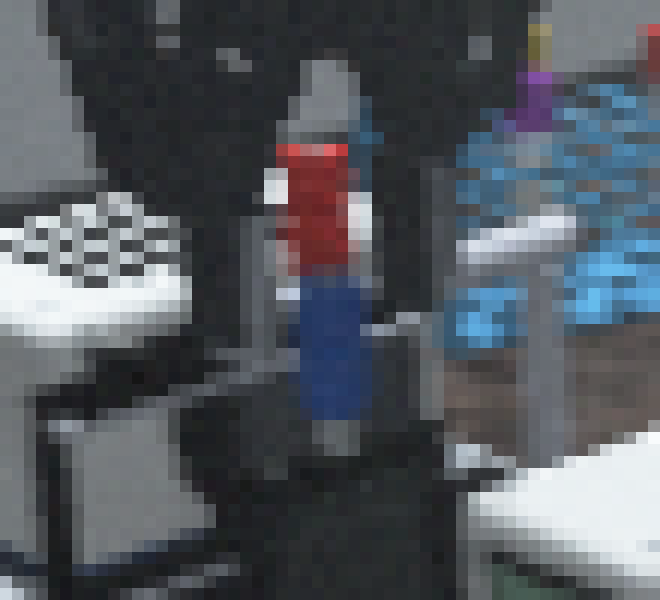

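Run:
```python
from fit import *
import pickle
pt,ps=pickle.load(open("p5.pkl","rb"));W=cloud(ps)
for r in range(174,190):print(r,[tuple(int(round(x)) for x in W[r,c]) for c in (187,188,190,191,201,202,203,205,206)])
```

```text
174 [(406, 111, 163), (405, 105, 165), (414, 108, 162), (413, 102, 164), (465, 134, 143), (465, 129, 145), (463, 120, 148), (466, 114, 149), (466, 110, 150)]
175 [(407, 113, 159), (410, 113, 159), (413, 107, 159), (413, 102, 161), (461, 129, 142), (464, 129, 142), (465, 124, 143), (468, 118, 144), (465, 108, 148)]
176 [(407, 114, 156), (407, 108, 157), (413, 108, 156), (413, 102, 158), (464, 135, 137), (465, 130, 139), (462, 119, 142), (465, 113, 143), (467, 111, 143)]
177 [(407, 114, 153), (407, 109, 154), (413, 109, 153), (415, 107, 153), (465, 137, 133), (464, 128, 136), (462, 119, 139), (465, 115, 140), (468, 114, 139)]
178 [(407, 115, 150), (407, 109, 152), (412, 107, 151), (413, 103, 152), (504, 202, 103), (464, 129, 133), (463, 122, 135), (466, 115, 136), (467, 113, 137)]
179 [(406, 113, 148), (406, 107, 149), (410, 104, 149), (415, 106, 147), (505, 203, 99), (463, 128, 130), (462, 121, 132), (464, 113, 134), (465, 109, 135)]
180 [(408, 117, 143), (404, 105, 147), (415, 112, 143), (413, 104, 145), (509, 210, 93), (512, 208, 93), (515, 208, 92), (464, 114, 131), (466, 112, 131)
[... 659 characters left out ...]
, 128), (412, 103, 131), (506, 207, 78), (508, 205, 79), (514, 208, 76), (537, 234, 63), (538, 229, 65)]
186 [(454, 202, 89), (459, 205, 87), (460, 195, 90), (465, 196, 88), (504, 203, 77), (508, 204, 76), (511, 204, 75), (543, 244, 56), (543, 238, 57)]
187 [(449, 193, 90), (454, 196, 88), (464, 201, 84), (464, 196, 85), (504, 204, 73), (510, 207, 71), (513, 208, 70), (525, 215, 65), (543, 238, 54)]
188 [(456, 207, 81), (457, 202, 82), (462, 199, 82), (468, 203, 79), (506, 207, 68), (510, 208, 67), (513, 208, 66), (524, 213, 62), (547, 244, 47)]
189 [(458, 210, 76), (458, 204, 78), (464, 202, 77), (466, 199, 77), (503, 203, 67), (508, 206, 65), (514, 209, 63), (522, 211, 60), (544, 241, 46)]
```

{"name": "arm_command", "arguments": {"plan": "0 0 4 0 45; 0 0 8 0 45; 0 0 12 0 45; 0 0 14 0 45; 0 0 14 0 45"}}

```text
time: 5.2
eef_pos: [441.8, 117.9, 92.6]
ee_rot: [0.66, 0.752, -0.0, -0.0]
wrist_force: [-0.0, 0.0, 0.0]
grip_width: 44.8
```

```bash
python3 look.py 6; python3 tips.py 6
```

```text
5.2 [441.8 117.9  92.6] [-0.  0.  0.] 44.8 j6 [ 0.02  0.52  1.96  0.    0.67 -0.11]
[[-0.13, 0.992, -0.001], [0.992, 0.13, -0.0], [0.0, -0.001, -1.0]] yang 0.1299435843847106
```

View pics/s6c.png

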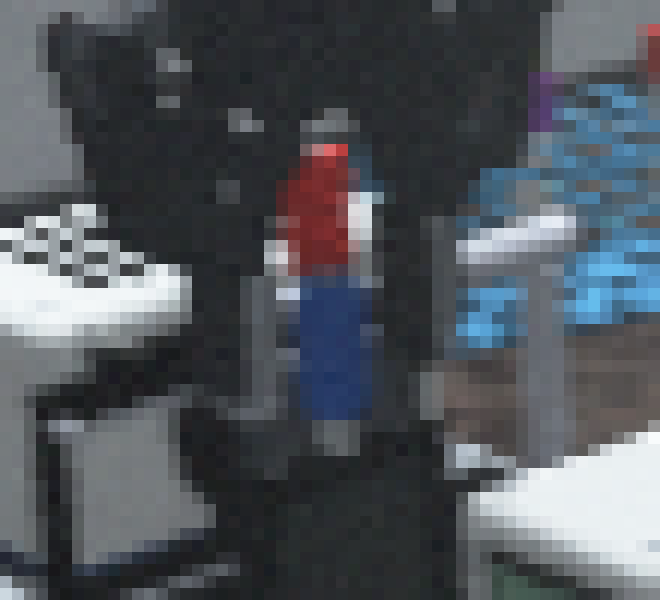

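{"name": "arm_command", "arguments": {"plan": "0 0 0 0 30; 0 0 0 0 20; 0 0 0 0 12; 0 0 0 0 12; 0 0 0 0 12", "newtons": 30}}

```text
time: 5.8
eef_pos: [442.3, 117.9, 93.2]
ee_rot: [0.66, 0.752, 0.0, 0.0]
wrist_force: [-0.9, -0.0, 3.1]
grip_width: 15.8
```

```bash
python3 look.py 7; python3 tips.py 7
```

```text
5.8 [442.3 117.9  93.2] [-0.9 -0.   3.1] 15.8 j6 [ 0.02  0.52  1.96  0.    0.67 -0.11]
[[-0.13, 0.992, 0.001], [0.992, 0.13, 0.0], [-0.0, 0.001, -1.0]] yang 0.1300119407549223
```

View pics/s7c.png

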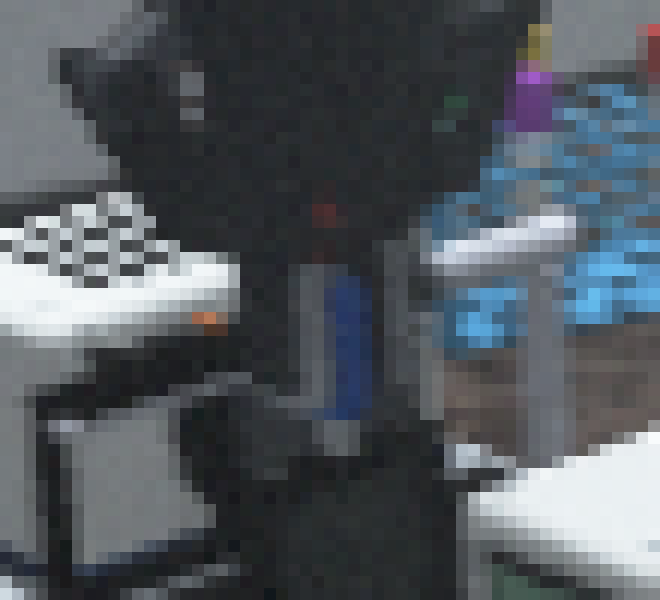

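{"name": "arm_command", "arguments": {"plan": "0 5 0 0 12; 0 12 0 0 12; 0 19 0 0 12; 0 26 0 0 12; 0 33 0 0 12; 0 40 0 0 12; 0 47 0 0 12; 0 52 0 0 12; 0 54 0 0 12; 0 54 0 0 12; 0 54 0 0 12"}}

```text
time: 7.0
eef_pos: [497.0, 124.8, 93.2]
ee_rot: [0.66, 0.752, 0.001, 0.001]
wrist_force: [1.6, -1.4, 3.8]
grip_width: 16.2
```

{"name": "arm_command", "arguments": {"plan": "0 1 0 0 12; 0 2 0 0 12; 0 3 0 0 12; 0 3 0 0 12"}}

```text
time: 7.4
eef_pos: [498.6, 125.0, 93.2]
ee_rot: [0.66, 0.752, -0.0, 0.0]
wrist_force: [-1.0, -2.9, 5.6]
grip_width: 16.3
```

{"name": "arm_command", "arguments": {"plan": "0 1 0 0 12; 0 2 0 0 12; 0 2 0 0 12; 0 2 0 0 12"}}

```text
time: 7.8
eef_pos: [500.1, 125.2, 93.2]
ee_rot: [0.66, 0.752, -0.001, -0.0]
wrist_force: [-1.2, -2.7, 5.7]
grip_width: 15.9
```

{"name": "arm_command", "arguments": {"plan": "0 1 0 0 12; 0 1.5 0 0 12; 0 1.5 0 0 12; 0 1.5 0 0 12"}}

```text
time: 8.2
eef_pos: [500.1, 125.2, 93.2]
ee_rot: [0.659, 0.752, -0.002, -0.001]
wrist_force: [-2.5, -3.6, 8.1]
grip_width: 16.0
```

{"name": "arm_command", "arguments": {"plan": "0 1 0 0 12; 0 2 0 0 12; 0 2 0 0 12; 0 2 0 0 12"}}

```text
time: 8.6
eef_pos: [500.0, 125.2, 93.1]
ee_rot: [0.659, 0.752, -0.003, -0.002]
wrist_force: [-6.4, -4.3, 11.9]
grip_width: 16.1
```

```bash
python3 look.py 8; python3 tips.py 8
```

```text
8.6 [500.  125.2  93.1] [-6.4 -4.3 11.9] 16.1 j6 [ 0.03  0.57  1.81 -0.    0.77 -0.1 ]
[[-0.131, 0.991, -0.008], [0.991, 0.131, -0.002], [-0.001, -0.008, -1.0]] yang 0.13099879522626176
```

View pics/s8.png

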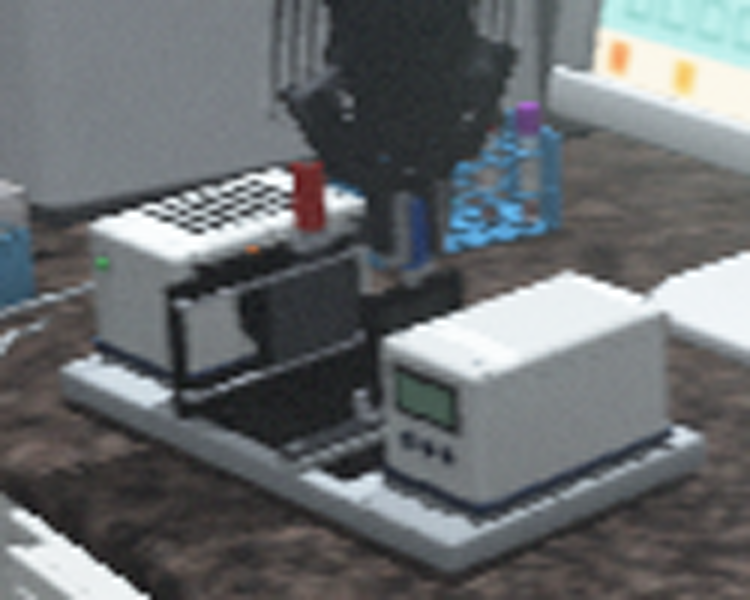

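View pics/t8.png

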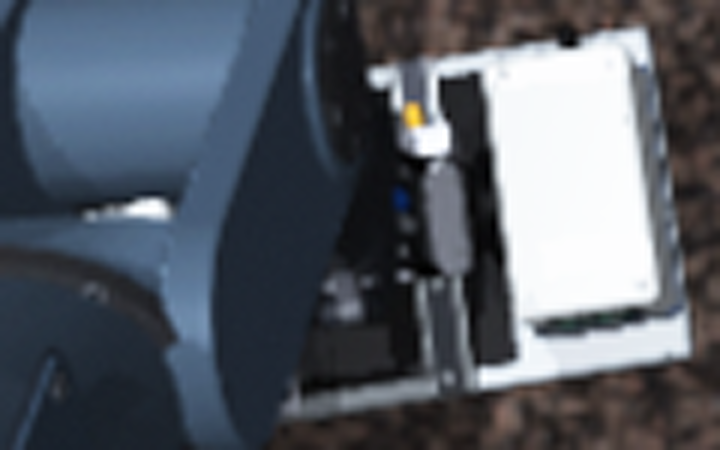

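{"name": "arm_command", "arguments": {"plan": "0 0 0 0 45; 0 0 0 0 45; 0 0 0 0 45; 0 0 0 0 45; 0 0 -15 0 45; 0 0 -35 0 45; 0 0 -55 0 45; 0 0 -60 0 45; 0 0 -60 0 45; 0 0 -60 0 45"}}

```text
time: 9.7
eef_pos: [503.5, 126.0, 152.3]
ee_rot: [0.66, 0.752, -0.0, -0.001]
wrist_force: [1.1, -0.5, 0.9]
grip_width: 45.2
```

```bash
python3 look.py 9
python3 - <<'E'
from fit import *
import pickle
pt,ps=pickle.load(open("p9.pkl","rb"))
for nm,b,x0 in(("red",(188,204,158,182),(489,204)),("blue",(208,222,168,190),(500,125))):
    try:
        o,s=knobpix(ps,nm,b);print(nm,o,s,fit([ps],[o],x0))
    except Exception as e:print(nm,e)
E
```

```text
9.7 [503.5 126.  152.3] [ 1.1 -0.5  0.9] 45.2 j6 [ 0.03  0.47  1.76  0.    0.91 -0.1 ]
[[-0.13, 0.992, -0.001], [0.992, 0.13, -0.0], [0.0, -0.001, -1.0]] yang 0.13000661174512346
red [196.06521739 172.04347826] [194 167   5  11  46] (array([492.32857369, 208.13108465]), array([7.22868094e-07, 1.92276170e-06]))
blue [213.6460177  177.46017699] [208 168  14  17 113] (array([506.42000698, 133.36559276]), array([-1.17267743e-06,  1.89945013e-07]))
```

View pics/s9.png

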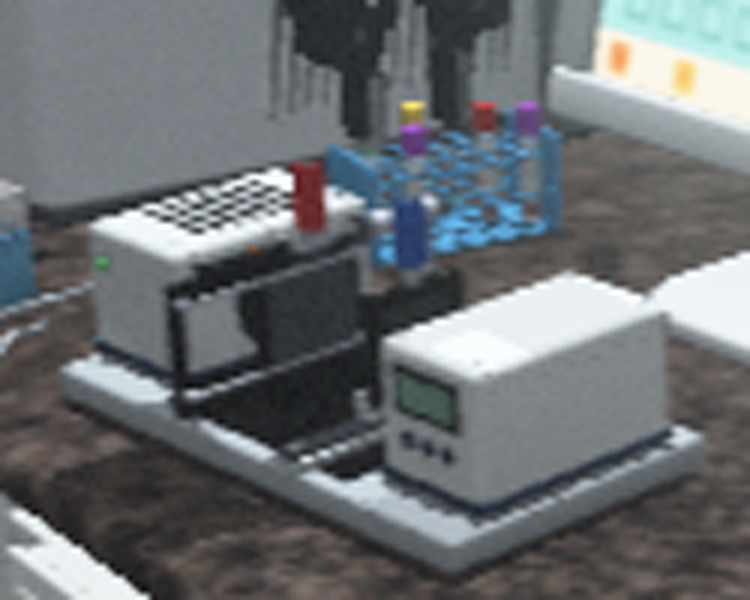

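View pics/t9.png

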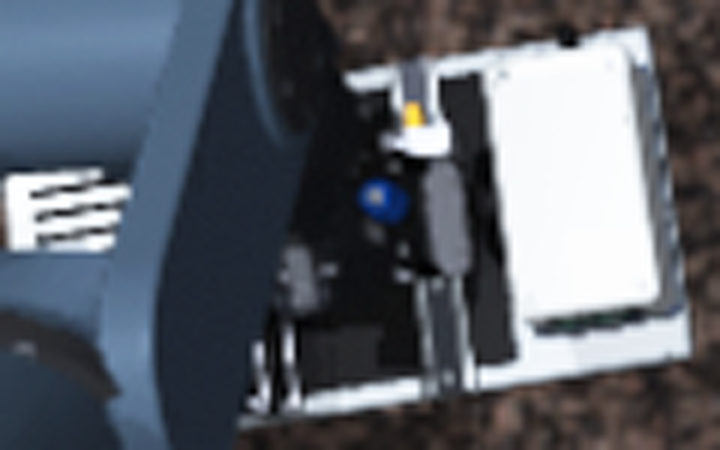

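{"name": "arm_command", "arguments": {"plan": "30 -1 0 0 45; 60 -3 0 0 45; 78.5 -3.5 0 0 45; 78.5 -3.5 0 0 45; 78.5 -3.5 0 0 45; 78.5 -3.5 20 0 45; 78.5 -3.5 30 0 45; 78.5 -3.5 30 0 45"}}

```text
time: 10.6
eef_pos: [489.2, 202.2, 121.4]
ee_rot: [0.66, 0.751, -0.002, -0.001]
wrist_force: [-0.5, 0.5, 0.2]
grip_width: 45.0
```

```bash
python3 look.py 10; python3 tips.py 10
```

```text
10.6 [489.2 202.2 121.4] [-0.5  0.5  0.2] 45.0 j6 [ 0.18  0.54  1.76 -0.    0.85  0.05]
[[-0.128, 0.992, -0.004], [0.992, 0.128, -0.001], [-0.0, -0.004, -1.0]] yang 0.12873377460324958
```

View pics/s10c.png

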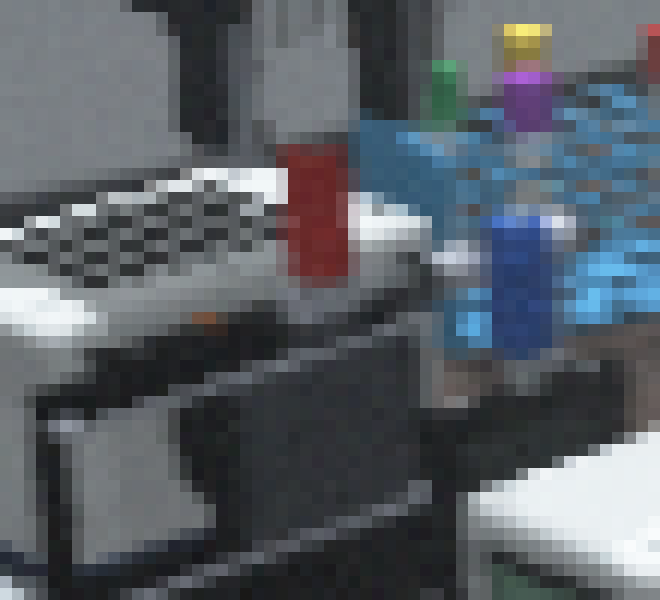

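View pics/t10.png

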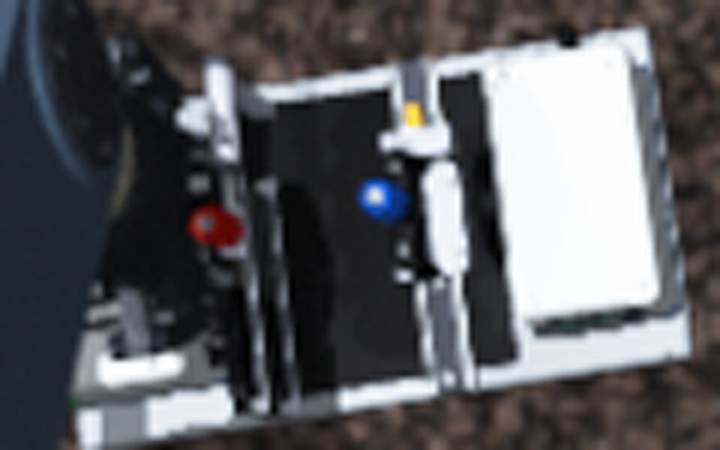

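Run:
```python
from fit import *
import pickle
pt,ps=pickle.load(open("p10.pkl","rb"))
R={}
for nm,b1,b2,x0 in(("red",(168,184,220,236),(190,203,163,182),(489,204)),("blue",(196,212,217,232),(208,222,168,190),(500,125))):
    o1,s1=knobpix(pt,nm,b1);o2,s2=knobpix(ps,nm,b2)
    print(nm,s1,s2,fit([pt],[o1],x0)[0],fit([ps],[o2],x0)[0],fit([pt,ps],[o1,o2],x0)[0]);R[nm]=fit([pt],[o1],x0)[0]
d=R["red"]-R["blue"];a=.13;print(d, "x'",d[0]*np.cos(a)+d[1]*np.sin(a))
```

```text
red [171 224  10   8  46] [193 167   6  11  50] [488.61428386 204.30838153] [491.06190447 206.5718042 ] [489.12527793 204.33031244]
blue [199 220   9   8  46] [208 168  14  17 117] [498.39355962 126.60245042] [506.9511442  134.46110884] [500.14030467 126.77950232]
[-9.77927577 77.70593111] x' 0.3765845588261598
```

{"name": "arm_command", "arguments": {"plan": "1 0 10 0 45; 1 0 20 0 45; 1 0 28 0 45; 1 0 29 0 45; 1 0 29 0 45; 1 0 29 0 30; 1 0 29 0 20; 1 0 29 0 12; 1 0 29 0 12; 1 0 29 0 12; 1 0 29 0 12", "newtons": 50}}

```text
time: 11.8
eef_pos: [490.3, 204.5, 94.5]
ee_rot: [0.66, 0.752, 0.0, 0.0]
wrist_force: [-1.4, 0.9, 5.0]
grip_width: 15.2
```

```bash
python3 look.py 11; python3 tips.py 11
```

```text
11.8 [490.3 204.5  94.5] [-1.4  0.9  5. ] 15.2 j6 [0.18 0.58 1.77 0.   0.79 0.05]
[[-0.13, 0.992, 0.0], [0.992, 0.13, 0.0], [0.0, 0.0, -1.0]] yang 0.13000502163362995
```

View pics/s11c.png

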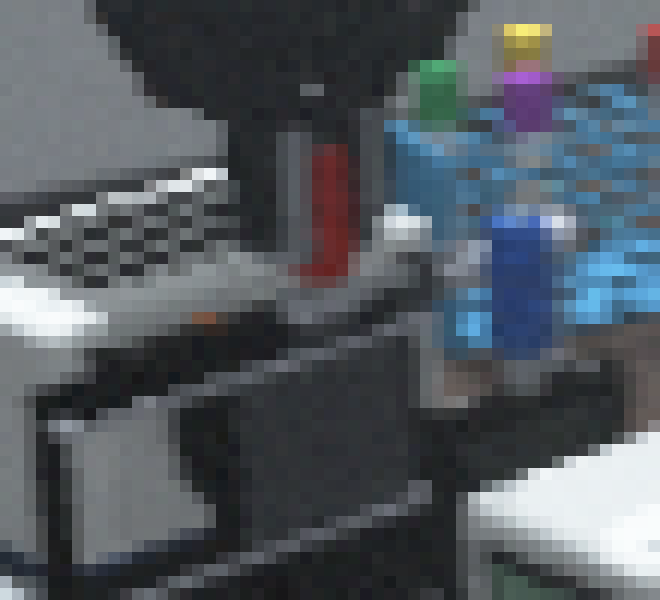

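View pics/t11.png

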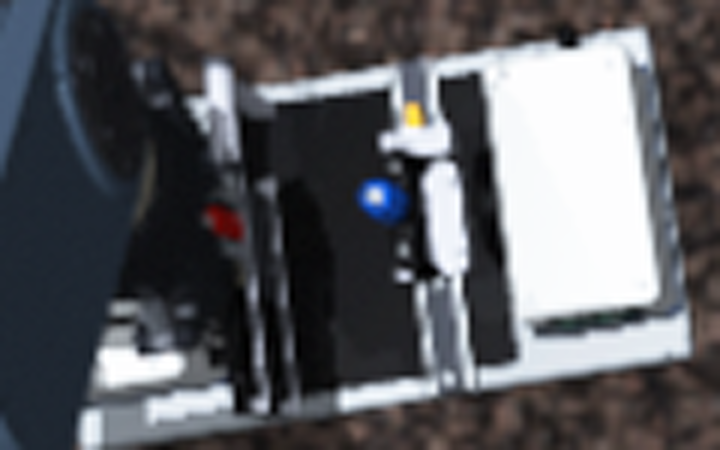

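{"name": "arm_command", "arguments": {"plan": "0 -2 0 0 12; 0 -5 0 0 12; 0 -8 0 0 12; 0 -11 0 0 12; 0 -14 0 0 12; 0 -17 0 0 12; 0 -20 0 0 12; 0 -22 0 0 12; 0 -22 0 0 12; 0 -22 0 0 12; 0 -22 0 0 12"}}

```text
time: 13.0
eef_pos: [469.8, 201.9, 94.5]
ee_rot: [0.66, 0.752, 0.001, 0.001]
wrist_force: [5.6, 2.6, 3.6]
grip_width: 15.8
```

```bash
python3 look.py 12; python3 tips.py 12
```

```text
13.0 [469.8 201.9  94.5] [5.6 2.6 3.6] 15.8 j6 [0.19 0.56 1.83 0.   0.75 0.06]
[[-0.13, 0.992, 0.003], [0.992, 0.13, 0.001], [0.0, 0.003, -1.0]] yang 0.12990792273027305
```

View pics/s12c.png

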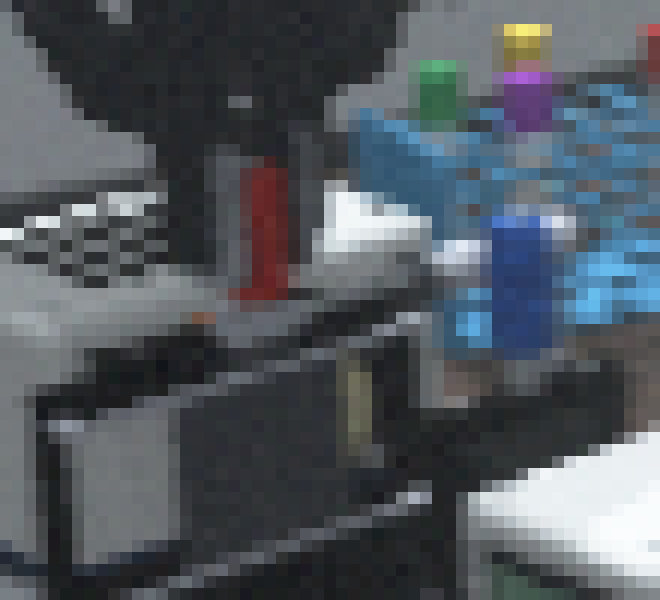

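View pics/t12.png

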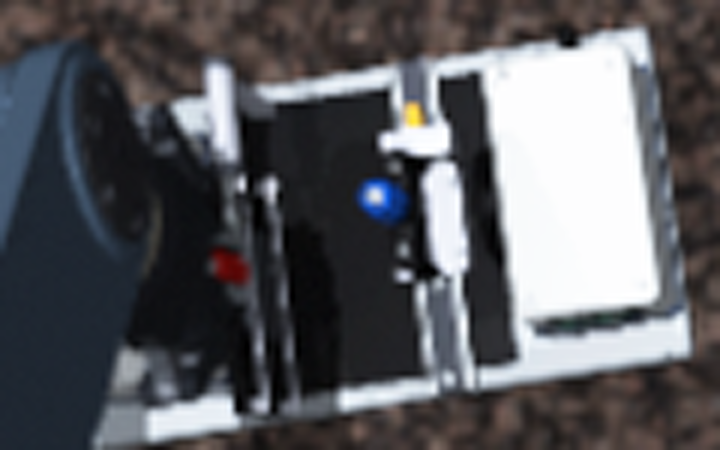

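{"name": "arm_command", "arguments": {"plan": "0 -1.5 0 0 12; 0 -3 0 0 12; 0 -4.5 0 0 12; 0 -4.5 0 0 12; 0 -4.5 0 0 12; 0 -4.5 0 0 12"}}

```text
time: 13.7
eef_pos: [465.7, 201.3, 94.5]
ee_rot: [0.66, 0.751, 0.002, 0.001]
wrist_force: [6.0, 2.1, 3.6]
grip_width: 15.6
```

```bash
python3 look.py 13; python3 tips.py 13
python3 - <<'E'
from fit import *
import pickle
# visible-red in scene: bottom part is unobstructed; right edge & bottom row compare; also orange/pointer
for n in (10,11,12,13):
    pt,ps=pickle.load(open(f"p{n}.pkl","rb"));
    for p,b in((pt,(165,188,218,246)),(ps,(183,205,163,185))):
        o,s=knobpix(p,"red",b);W=cloud(p)
        print(n,o.round(2),s,end=" ")
    print()
cv2.imwrite("pics/z13.png",cv2.resize(pt["frame"][220:250,165:195],None,fx=19,fy=19,interpolation=2))
cv2.imwrite("pics/y13.png",cv2.resize(ps["frame"][165:200,170:215],None,fx=16,fy=16,interpolation=2))
E
```

```text
13.7 [465.7 201.3  94.5] [6.  2.1 3.6] 15.6 j6 [0.19 0.56 1.84 0.   0.74 0.06]
[[-0.129, 0.992, 0.004], [0.992, 0.129, 0.001], [0.0, 0.004, -1.0]] yang 0.12985223859518538
10 [175.41 227.52] [171 224  10   8  46] 10 [195.98 172.26] [193 167   6  11  50] 
11 [177.04 226.71] [174 224   7   6  24] 11 [197.09 172.22] [195 167   5  11  32] 
12 [178.24 234.04] [176 232   6   5  25] 12 [191.94 173.97] [190 168   4  12  35] 
13 [178.08 235.83] [176 233   6   6  24] 13 [190.79 174.5 ] [189 169   4  12  34]
```

View pics/y13.png

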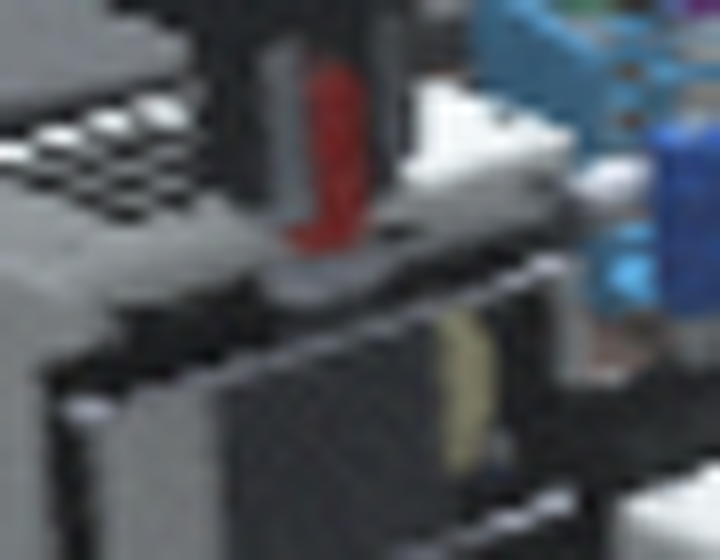

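View pics/z13.png

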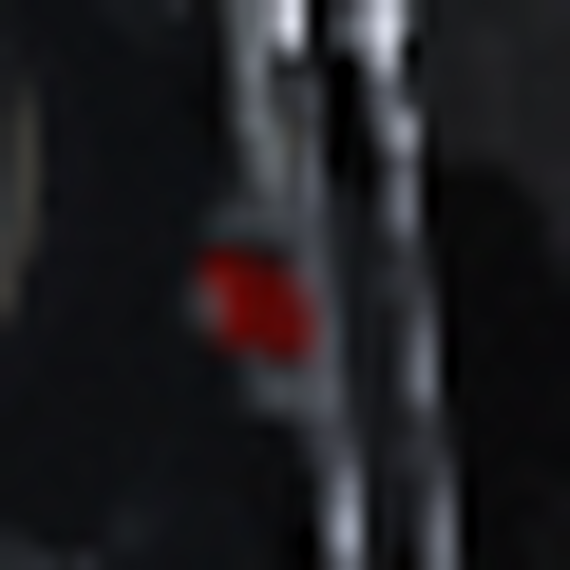

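{"name": "arm_command", "arguments": {"plan": "0 0 0 0 12; 0 0 0 0 12; 0 0 0 0 12; 0 0 0 0 12; 0 0 0 0 12; 0 0 0 0 12; 0 0 0 0 12; 0 0 0 0 12; 0 0 0 0 12; 0 0 0 0 12"}}

```text
time: 14.8
eef_pos: [465.7, 201.4, 94.5]
ee_rot: [0.66, 0.751, 0.002, 0.001]
wrist_force: [5.6, 1.5, 2.5]
grip_width: 15.1
```

```bash
python3 look.py 14
python3 - <<'E'
from fit import *
import pickle
for n in (10,13,14):
    pt,ps=pickle.load(open(f"p{n}.pkl","rb"));
    print(n,[knobpix(p,k,b)[0].round(2).tolist() for p,k,b in((pt,"red",(165,188,218,246)),(ps,"red",(183,205,163,185)),(pt,"blue",(196,212,217,232)))])
E
```

```text
14.8 [465.7 201.4  94.5] [5.6 1.5 2.5] 15.1 j6 [0.19 0.56 1.84 0.   0.74 0.06]
[[-0.129, 0.992, 0.004], [0.992, 0.129, 0.001], [0.0, 0.004, -1.0]] yang 0.12978787117820745
10 [[175.41, 227.52], [195.98, 172.26], [203.41, 223.11]]
13 [[178.08, 235.83], [190.79, 174.5], [203.4, 223.02]]
14 [[178.08, 235.83], [190.76, 174.39], [203.4, 223.02]]
```

Everything is stable, so I'm handing in the job.

```bash
python3 -c "
from workcell import ctrl
print(ctrl.finish_job()); s=ctrl.sense(); print(s['time'],s['eef_pos'],s['wrist_force'])"
```

```text
the job is handed in; nothing more can be done
None
the job is handed in; nothing more can be done
```

I pushed the filter carriage to its far stop first. Then I pulled the shutter about 25 mm open and handed the job in at about 15 s, with the gripper still holding it there.

- **Carriage:** I gripped the blue knob and pushed until the arm stopped moving while the force kept rising. After letting go, the top camera showed it level with the shut red knob along x to within 0.4 mm, which puts travel at 0.060 m. It was still there at the last check.
- **Shutter:** I gripped the red knob at 50 N. The gripper moved 24.8 mm, the camera shift gave about 25.4 mm, and the spring pulled at about 6 N, as expected at half way. Nothing moved over a further second of holding, and the gripper never went beyond half way.
- **Not confirmed:** I could not read the white pointer against the orange line in the pictures. The half-way position rests on the gripper travel, the camera shift and the force.
- **Disagreement:** in the pictures the fingertips stood about 20 mm or more higher than the stated tip distance. My first grip caught only the top of the blue knob. I reopened, went about 26 mm lower and gripped it properly. The knob did not seem to move, and the forces stayed under about 12 N.
- **Other items:** the arm worked only above the photometer. I did not re-measure the bottles, timer or cuvette segments afterwards.

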